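# Lock an air pipe into its fitting with a sprung clip

### The arm

A 6-joint arm with a two-finger parallel gripper is mounted at the origin on the work surface; the furniture and walls round the work are solid. World frame = base frame: x ahead of the robot, y to its left, z up, the work surface at z = 0. Lengths are in mm, angles in rad, forces in N, time in s.
With the tool pointing down it reaches from about 275 to 750 mm from the base axis. Payload 10.2 kg.
Tool frame: the origin (TCP) lies between the finger pads; the fingertips stand 11 mm ahead of it and the grasp point (between the pads) lies 8 mm behind it; z points along the fingers, y is the line along which they close (so a half turn about z gives the same grasp; the last joint's range is limited). The gripper opens to 85 mm and grips with 20 to 120 N. Pads are 22 mm wide; open, the fingers measure 114 mm over their backs; the gripper's body (76 mm by 85 mm) begins 54 mm behind the grasp point. The pads swing forward as they close: fully open they stand 13 mm farther back than shut.
Start: joints at [-1.434, 0.313, 1.498, -0, 1.331, -0.223], TCP at [184.833, -491.394, 242.294] pointing down, gripper open.
Joint ranges: [-2.94, 2.94], [-0.97, 2.17], [0.19, 2.56], [-1.23, 4.37], [0.02, 3.11], [-2.88, 2.88]. Speed limits (rad/s): [2.39, 2.39, 3.01, 3.14, 3.14, 3.14].

### API

Orientations are given as a unit quaternion [w, x, y, z].
In Python, from rig import sense, eyes, finish_job gives the robot as it stands.
- The arm moves only by the shell command python3 -m jog 'ROWS' [FORCE]. ROWS is JSON, a list of rows, each a list of 7 numbers: the shift along the tool's x, y, z in m, then the turn, a rotation vector about the tool's x, y, z in rad, then the finger opening in m, from 0 to 0.0854. In form: [[dx, dy, dz, rx, ry, rz, gripper], ...]. A call has 1 to 5 rows; each row shifts and turns the commanded pose from where the row before left it, along the tool's axes as they then stand; what a row does not reach is not made up. A row lasts 1/10 s, in which the tool goes at most 50 mm and 8.59 degrees, less where a joint would pass 70% of its speed; a pose out of reach is approached as far as the arm can. A call is refused whole if a number of a shift passes 0.05 or a number of a turn 0.15, either way. A call with a gripper value outside its range is refused whole. The fingers move at their own pace and stop on an object; FORCE is the grip in N (left out, the last holds). Time passes only in rows, so rows that do not move let the fingers close. It gives the time, the measured TCP pose, the force, the opening and the grip force at its end, in the units of the state.
- sense(): the state, without advancing time (a new reading comes with each control period).
- eyes.capture(name): name is "scene" or "top"; returns the picture (384x512x3 uint8, red, green, blue); there is no depth.
- eyes.calibration(name): a dict with "fx", "fy", "cx", "cy" (pixels), "cam_to_world" (4x4, takes a point from camera to world coordinates). Camera axes: x right, y down, z forward; pixel columns grow to the right and rows downward; lengths in mm; the calibration is good to about 2 mm. A picture is of the moment at which its call begins. calibration takes no time and is no camera call.
- finish_job(): hands the job in; it is judged then, once.
The state is a dict: "time_s": time; "joints": joint angles; "dq": joint speeds; "tau": joint torques, N m; "eef_pos": TCP position; "ee_rot": TCP orientation; "force": force on the tool from outside, world axes, zero at the start; "wrist_torque": the same for the moment, N m; "grip_width": opening from 0.0 (shut) to 1.0 (fully open); "grip_force": force on a finger pad.
Only numpy, scipy, OpenCV 4.12 (cv2) and the standard library are available. Lean on these libraries where they do the work, as an engineer would, in place of code of your own. Each camera call takes 0.05 s, during which the arm holds its last target. There are 200 camera calls.

### The job

Finish this air-line board: push the blue pipe fully home into its fitting, until its metal collar sits against the black nose, then take the orange spring clip by its tab and press it straight down over the pipe, in the gap between the collar and the black saddle next to it, until both arms snap past the pipe and the clip sits fully down and grips it. The seal drags and the pipe stands at a different height on every board, so go by feel and press gently, with no more than about 25 N. Leave the bigger grey clip where it stands and let go of everything at the end.

Things in the scene. Friction and masses are not known exactly. Their poses are not given: they have to be found in the camera images.
- air_board: Fixed plywood board, 120 x 300 x 18 mm, flat on the bench, with a run of blue air pipe on it. Origin at the centre of its underside, z up, y along the pipe towards the fitting. The pipe, 22 mm thick, lies level over the line x = 0; its axis is 53 to 77 mm above the origin, according to the wooden packing under fitting and saddles. That height is not measured: find it by touch or sight.
- gap (a point): Point on the board's top (18 mm up) straight under the middle of the clip's gap, 67.25 mm from the origin to +y. The gap lies between the first black saddle (10 mm thick, 44 mm wide, cheeks 8 mm over the axis) and the pipe's aluminium collar (30 mm thick, 6 mm long). It is 23.5 mm long when the pipe is home; an unseated pipe shortens it by as much as it is out, from the collar's side.
- bare_pipe (a point): Point on the board's top straight under the middle of the bare pipe, 25 mm from the origin to -y: the place to grip it, 140 mm free between the two saddles. Beyond the collar, 85 to 141 mm from the origin to +y, is the fitting: a black nose, 39 mm thick, and an aluminium block 50 mm wide, up to 22 mm over the axis, with a brass hose coupling to -x.
- pipe (a joint): How far the blue pipe is pulled out of the fitting, in m: 0 is fully home with the collar against the nose (a hard stop), at most 0.022. It grows as the pipe moves to the board's -y. The seal drags with about 12 N all the way and the pipe stays where it is left.
- clip: Loose orange C-shaped spring clip for the pipe, 20 mm long along it, about 50 g. Origin at the centre of its bore, y along the bore, z up to its tab, open side with two splayed feet (33 mm over all) down; same either way round. It stands on its feet, origin 17 mm above the bench. Seated, its origin is on the pipe's axis and its crown rests hard on the pipe.
- clip_tab (a point): Middle of the clip's grip tab, 34 mm above its origin. The tab is 12 mm thick along the clip's x, 20 mm along y, and 32 mm tall, from 18 to 50 mm above the origin; at its foot are shoulders 34 mm wide along x, on which fingertips can bear.
- clip_mouth (a point): The clip's mouth, between its feet, 17 mm below its origin. Pressed on the pipe, the clip meets it with its origin about 16 mm above the axis, takes 10 to 20 N, and from 5 mm pulls itself down. Clip and pipe are marked by over 40 N between them; the arms' own squeeze counts (30 N when spread, 10 N when seated), so 25 N at the tab is the most on a seated clip.
- clip_left (a joint): Spread of the clip's sprung arm at its -x side, rad: 0 when free, about 0.19 as it passes the pipe's widest point, 0.01 to 0.06 when the clip is fully seated and grips the pipe.
- clip_right (a joint): The same for the sprung arm at its +x side.
- spare_clip: Loose grey clip for a thicker pipe, 1.4 times as big and 26 mm long, same shape, standing on its feet on the bench; not needed. Origin at the centre of its bore, 23 mm above the bench; its tab reaches 55 mm above the origin.

How it is judged (in metres and radians):
On the way:
1. the pipe is pushed fully home (value of joint pipe below 0.002 m), for 0.2 s.
At the end, for the whole second after the job is handed in: The pipe is home to within 3 mm and the orange clip sits on it in the gap beside the collar: centred on the pipe (3 mm), in line with it, both arms closed under it (spread under 0.095 rad) and gripping it (over 3 N), at rest (value of joint pipe below 0.003 m and value of joint each of clip_left, clip_right below 0.095 rad and contact force between clip and air_board above 3 N and x of clip in the frame of air_board between -0.003 and 0.003 m and y of clip in the frame of air_board between 0.0635 and 0.071 m and z of clip in the frame of air_board between 0.05 and 0.08 m and angle between the y axis of clip and the y axis of air_board, either way round below 0.15 rad and linear speed of clip below 0.02 m/s); the robot touches nothing.
It fails at once if the clip is forced against the pipe or board (contact force between clip and air_board above 40 N).
It fails at once if the grey clip is moved (distance of spare_clip from where it was at the start of the episode above 0.02 m).
It also fails if it takes over 72 s, if anything falls off the work surface, if the arm or the gripper's body presses on something with over 40 N, if the wrist force passes 120 N, or if a joint passes its speed limit or range.

## Working session

There is one attempt and no reset: what is moved stays moved. The work goes in short steps, Python scripts to look and compute and a shell command to move; the robot and the scene stay as the last step left them, time stands still between calls to the robot, and variables do not carry over. Pictures are saved under pics/ and viewed, at most 10 in all, crops included, and the job is handed in when it is done.

```bash
ls; mkdir -p pics; python3 - <<'E'
from rig import sense, eyes
import cv2,json
for n in ("scene","top"):
    im=eyes.capture(n); cv2.imwrite(f"pics/{n}0.png",im[:,:,::-1])
    c=eyes.calibration(n); print(n,c)
print(sense())
E
```

```text
pics
scene {'fx': 373.49919587872967, 'fy': 373.49919587872967, 'cx': 257.28418103965464, 'cy': 190.37923174354592, 'cam_to_world': array([[-8.43950219e-01, -3.63318553e-01,  3.94648776e-01,
         1.88604250e+02],
       [-5.36408163e-01,  5.66405441e-01, -6.25660578e-01,
         3.91760945e+02],
       [ 3.78288131e-03, -7.39719207e-01, -6.72905034e-01,
         6.40310897e+02],
       [ 0.00000000e+00,  0.00000000e+00,  0.00000000e+00,
         1.00000000e+00]])}
top {'fx': 350.0358212688009, 'fy': 350.0358212688009, 'cx': 261.8621647614353, 'cy': 186.90328237893027, 'cam_to_world': array([[ 2.71655085e-02, -9.81799281e-01,  1.87968632e-01,
         3.57985660e+02],
       [-9.99623163e-01, -2.59385341e-02,  8.98467654e-03,
        -1.29312062e+02],
       [-3.94551820e-03, -1.88141871e-01, -9.82133936e-01,
         9.48769822e+02],
       [ 0.00000000e+00,  0.00000000e+00,  0.00000000e+00,
         1.00000000e+00]])}
{'time_s': 0.1, 'joints': array([-1.43437233e+00,  3.13376023e-01,  1.49834124e+00, -9.11668316e-06,
        1.33099189e+00, -2.23404311e-01]), 'dq': array([-6.72596370e-05, -1.67774028e-03, -1.93773810e-03, -4.83258817e-04,
       -8.11697911e-04, -8.34326014e-04]), 'tau': array([ 3.46602370e-03, -4.12898612e+01, -2.60140175e+01, -1.27189842e-04,
        3.06654831e-03, -3.16239766e-05]), 'eef_pos': array([ 184.81483435, -491.17078192,  241.80899525]), 'ee_rot': array([-5.57916897e-04,  9.83858711e-01,  1.78946153e-01,  1.98477156e-05]), 'force': array([ 0.16594473, -0.58579397,  0.12480887]), 'wrist_torque': array([ 0.01704507,  0.04162972, -0.02161935]), 'grip_force': 0.0, 'grip_width': 1.0001318651760749}
```

View pics/scene0.png

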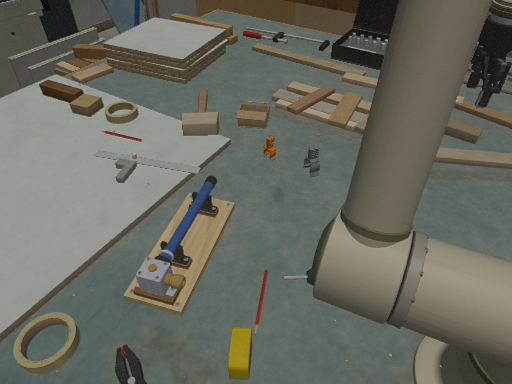

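View pics/top0.png

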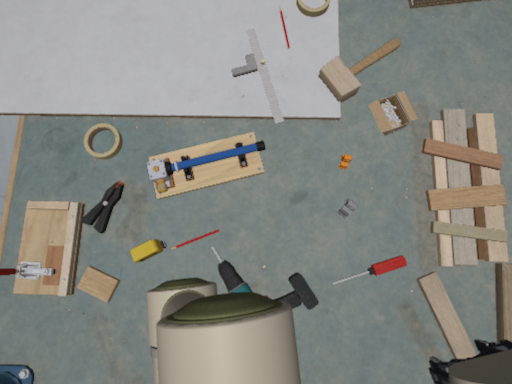

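The scene view shows the board around (180,255), its fitting at (155,278), the orange clip at (270,148) and the grey clip at (313,161). In the top view the fitting is at (160,172), the pipe runs to (262,146), the orange clip is at (346,160) and the grey clip at (347,207).

```bash
cat > h.py <<'E'
import numpy as np, cv2
from rig import sense, eyes
def ray(n,uv):
    c=eyes.calibration(n); T=c["cam_to_world"]
    d=T[:3,:3]@np.array([(uv[0]-c["cx"])/c["fx"],(uv[1]-c["cy"])/c["fy"],1]); return T[:3,3],d/np.linalg.norm(d)
def onz(n,uv,z):
    o,d=ray(n,uv); return o+d*(z-o[2])/d[2]
def tri(a,b):
    (o1,d1),(o2,d2)=ray("scene",a),ray("top",b)
    t=np.linalg.lstsq(np.c_[d1,-d2],o2-o1,rcond=None)[0]
    p,q=o1+d1*t[0],o2+d2*t[1]; return (p+q)/2,np.linalg.norm(p-q)
def blob(im,lo,hi,box):
    h=cv2.cvtColor(im,cv2.COLOR_RGB2HSV); m=cv2.inRange(h,np.array(lo),np.array(hi)); k=np.zeros_like(m)
    x0,y0,x1,y1=box; k[y0:y1,x0:x1]=m[y0:y1,x0:x1]
    n,l,s,c=cv2.connectedComponentsWithStats(k); i=1+np.argmax(s[1:,4]); return (l==i).astype(np.uint8),s[i],c[i]
E
python3 - <<'E'
from h import *
S=eyes.capture("scene");T=eyes.capture("top")
pipe={}
for n,im,b in(("scene",S,(120,165,240,310)),("top",T,(140,120,275,200))):
    m,s,c=blob(im,(100,110,60),(125,255,255),b)
    p=np.argwhere(m)[:,::-1].astype(np.float32); l=cv2.fitLine(p,cv2.DIST_L2,0,.01,.01).ravel()
    t=(p-l[2:])@l[:2]; e=(l[2:]+l[:2]*t.min(),l[2:]+l[:2]*t.max()); print(n,"pipe",s,e); pipe[n]=l
    o,d1=ray(n,l[2:]);_,d2=ray(n,l[2:]+l[:2]*30); nn=np.cross(d1,d2);nn/=np.linalg.norm(nn); pipe[n]=(o,nn,e)
d=np.cross(pipe["scene"][1],pipe["top"][1]);d/=np.linalg.norm(d)
p=np.linalg.lstsq(np.array([pipe[n][1] for n in pipe]),np.array([pipe[n][1]@pipe[n][0] for n in pipe]),rcond=None)[0]
print("axis dir",d)
for e in pipe["top"][2]:
    o,r=ray("top",e); t=np.linalg.lstsq(np.c_[d,-r],o-p,rcond=None)[0]; print("axis pt",p+d*t[0])
cs={}
for n,im,b in(("scene",S,(250,130,290,170)),("top",T,(330,145,365,175))):
    m,s,c=blob(im,(5,150,100),(20,255,255),b); print(n,"clip",s,c); cs[n]=c
print(tri(cs["scene"],cs["top"]))
def crop(im,x0,y0,x1,y1,k): return cv2.resize(im[y0:y1,x0:x1],None,fx=k,fy=k,interpolation=cv2.INTER_CUBIC)
a=crop(T,140,120,270,200,6); cv2.imwrite("pics/topb.png",a[:,:,::-1])
b=crop(T,325,145,365,220,6); c=crop(S,255,130,325,180,6);
o=np.zeros((450,680,3),np.uint8);o[:b.shape[0],:b.shape[1]]=b;o[:c.shape[0],250:250+c.shape[1]]=c
cv2.imwrite("pics/clips.png",o[:,:,::-1])
E
```

```text
scene pipe [165 182  48  71 697] (array([168.62445, 250.18915], dtype=float32), array([209.861  , 181.91605], dtype=float32))
top pipe [177 144  81  25 582] (array([177.40598, 165.67218], dtype=float32), array([256.8506, 146.3846], dtype=float32))
axis dir [-0.27132064  0.96248355  0.00324566]
axis pt [578.03525891 100.58312709  63.17156919]
axis pt [ 635.99960264 -105.03973703   62.47817249]
scene clip [264 136  12  20 112] [269.89285714 146.66071429]
top clip [339 154  13  15 112] [344.8125     160.89285714]
(array([ 610.68137072, -342.40335711,   34.29424702]), np.float64(0.8440764667274342))
```

View pics/topb.png

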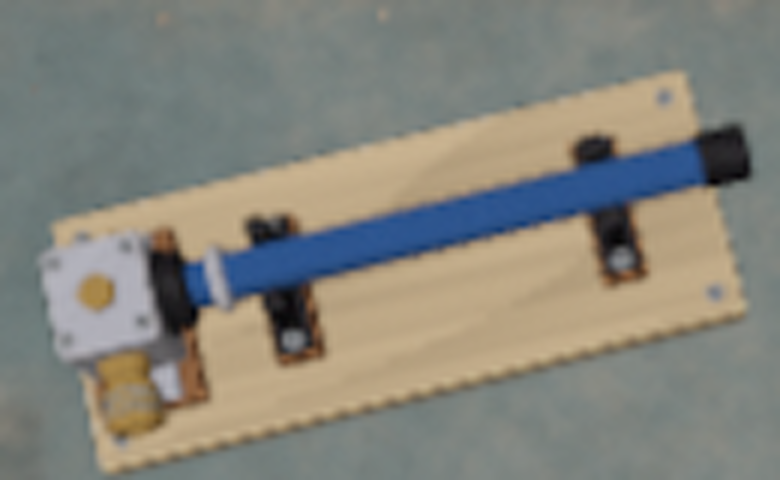

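View pics/clips.png

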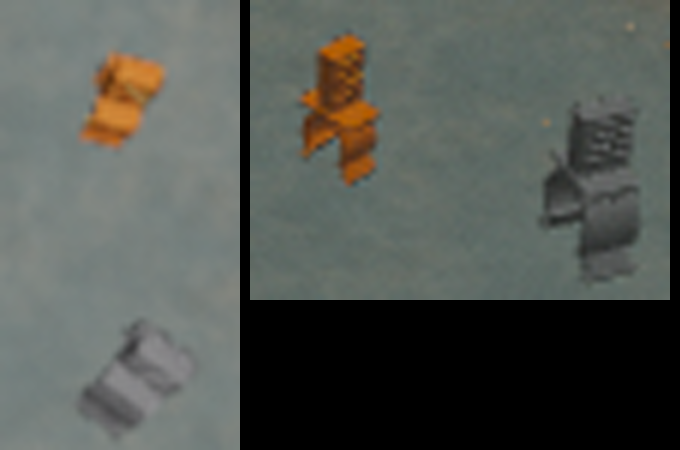

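The board crop shows corners at about (55,222), (685,72), (745,310) and (105,470). The collar is at (218,278) and the nose face at about x=190, so the pipe is several mm out. The clip crop shows the orange tab at (135,75) in the top view, but its yaw needs a bigger view.

```bash
python3 - <<'E'
from h import *
T=cv2.imread("pics/top0.png");S=cv2.imread("pics/scene0.png")
k=lambda a,b:np.array([140+a/6,120+b/6])
C=[onz("top",k(*c),18)[:2] for c in((55,222),(685,72),(745,310),(105,470))]
print("corners",np.round(C,1)); o=np.mean(C,0); yd=(C[0]+C[3]-C[1]-C[2]);yd/=np.linalg.norm(yd)
print("centre",o,"ydir",yd,"len",np.linalg.norm(C[0]-C[1]),np.linalg.norm(C[3]-C[2]),"wid",np.linalg.norm(C[0]-C[3]),np.linalg.norm(C[1]-C[2]))
for nm,p,z in(("collar face left",(205,283),70),("collar right",(232,275),70),("saddle L",(268,300),63),("nose",(190,285),70)):
    w=onz("top",k(*p),z)[:2]-o; print(nm,"board y",w@yd,"x",w@np.array([yd[1],-yd[0]]))
for b in(-25,67.25): print(b,o+yd*b)
a=cv2.resize(T[148:175,332:358],None,fx=15,fy=15,interpolation=cv2.INTER_LANCZOS4)
b=cv2.resize(S[132:162,257:282],None,fx=15,fy=15,interpolation=cv2.INTER_LANCZOS4)
O=np.zeros((450,780,3),np.uint8);O[:a.shape[0],:a.shape[1]]=a;O[:b.shape[0],400:400+b.shape[1]]=b
cv2.imwrite("pics/clipz.png",np.clip(O*1.2,0,255).astype(np.uint8))
E
```

```text
corners [[ 611.8  192. ]
 [ 691.6  -95.1]
 [ 578.6 -125.9]
 [ 497.4  159.4]]
centre [594.83648525  32.58667605] ydir [-0.27079564  0.96263686] len 297.9317330933897 296.67216115783117 wid 118.99465173064354 117.06220566443865
collar face left board y 77.68792666082413 x -1.7202630963921355
collar right board y 65.67831365446712 x -1.0971362299176413
saddle L board y 54.024922395104355 x -13.733762811303595
nose board y 84.13870306191022 x -1.001957802091997
-25 [601.60637617   8.52075456]
67.25 [576.62547867  97.32400484]
```

View pics/clipz.png

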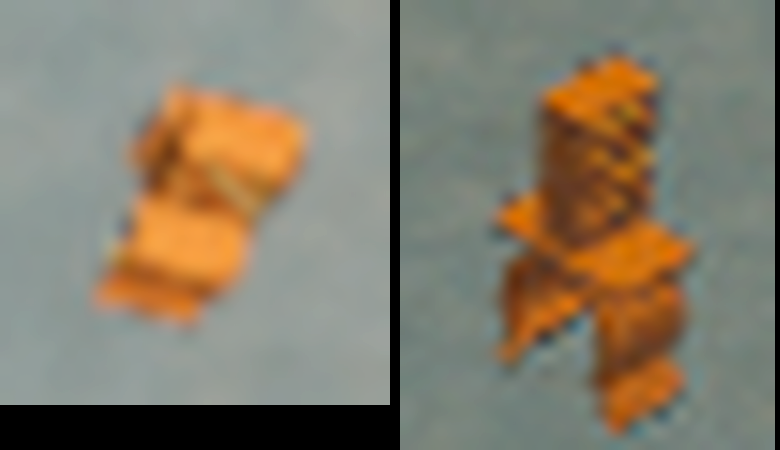

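The enlarged clip shows the tab top centred near (247,135) in the top view and (602,92) in the scene view. The near shoulder edge in the top view runs (137,205)→(250,230), along the clip's y.

```bash
python3 - <<'E'
from h import *
t=lambda a,b:np.array([332+(a+.5)/15-.5,148+(b+.5)/15-.5]); s=lambda a,b:np.array([257+(a-400+.5)/15-.5,132+(b+.5)/15-.5])
print("tabtop",tri(s(602,92),t(247,135)),onz("top",t(247,135),67),onz("scene",s(602,92),67))
def e(n,p,q,z):
    d=onz(n,q,z)-onz(n,p,z); print(n,np.linalg.norm(d),np.arctan2(d[1],d[0]))
e("top",t(137,205),t(252,227),35);e("top",t(200,95),t(308,124),67);e("top",t(308,124),t(288,180),67);e("top",t(100,300),t(195,320),2)
e("scene",s(545,95),s(615,52),67);e("scene",s(615,52),s(660,82),67);e("scene",s(620,430),s(685,378),2);e("scene",s(505,218),s(600,290),35);e("scene",s(600,290),s(692,250),35)
E
```

```text
tabtop (array([ 614.03992284, -344.96106203,   61.7310354 ]), np.float64(1.470016627669097)) [ 613.21579539 -343.42450403   67.        ] [ 609.41685242 -338.38120065   67.        ]
top 20.8465548250309 -1.7414754227444758
top 19.245427180115854 -1.8197468809402328
top 10.803321319868832 2.7942680168217047
top 17.843064001583514 -1.7599587700137236
scene 18.941359297748733 -1.758578922800011
scene 12.38576533666867 2.824953857031647
scene 20.407364652209445 -1.6739036310553403
scene 28.011723249215503 2.788651915760323
scene 21.203198479610453 -1.9493719563160687
```

```bash
cat >> h.py <<'E'
from scipy.spatial.transform import Rotation as Ro
def R(): return Ro.from_quat(np.roll(sense()["ee_rot"],-1)).as_matrix()
def go(x,y,z,psi):
    """tool-axis shift (mm) to world TCP x,y,z and turn about tool z to yaw psi"""
    s=sense(); M=R(); d=M.T@(np.array([x,y,z])-s["eef_pos"]); ps=np.arctan2(M[1,0],M[0,0])
    print("t %.1f"%s["time_s"],"shift",np.round(d,1),"turn rz",round(ps-psi,4),"tilt",np.round(M[:2,2],4),"F",np.round(s["force"],1),"w",round(s["grip_width"],3),s["grip_force"])
E
python3 -m jog '[[0,0,0,0,0,-0.149,0.085],[0,0,0,0,0,-0.149,0.085],[0,0,0,0,0,-0.149,0.085],[0,0,0,0,0,-0.149,0.085],[0,0,0,0,0,-0.149,0.085]]' && python3 -m jog '[[0,0,0,0,0,-0.149,0.085],[0,0,0,0,0,-0.149,0.085],[0,0,0,0,0,-0.149,0.085],[0,0,0,0,0,-0.149,0.085],[0,0,0,0,0,-0.149,0.085]]'
python3 -c "
from h import *
go(602,8,130,1.845)"
```

```text
time_s: 0.7
eef_pos: [184.8, -491.3, 242.1]
ee_rot: [-0.0, 0.85, 0.527, 0.0]
force: [0.0, -0.2, -0.5]
grip_width: 0.996
grip_force: 0.0
time_s: 1.2
eef_pos: [184.8, -491.3, 242.1]
ee_rot: [-0.0, 0.599, 0.8, 0.0]
force: [0.0, 0.1, 0.4]
grip_width: 0.995
grip_force: 0.0
t 1.2 shift [361.8 540.8 112.3] turn rz 0.0109 tilt [-0.0001  0.0005] F [0.  0.1 0.4] w 0.995 0.0
```

```bash
python3 -m jog '[[0.024,0.036,0,0,0,0.0,0.085],[0.024,0.036,0,0,0,0,0.085],[0.024,0.036,0,0,0,0,0.085],[0.024,0.036,0,0,0,0,0.085],[0.024,0.036,0,0,0,0,0.085]]' >/dev/null&& python3 -m jog '[[0.024,0.036,0,0,0,0,0.085],[0.024,0.036,0,0,0,0,0.085],[0.024,0.036,0,0,0,0,0.085],[0.024,0.036,0,0,0,0,0.085],[0.024,0.036,0,0,0,0,0.085]]' >/dev/null&& python3 -m jog '[[0.024,0.036,0.02,0,0,0,0.085],[0.024,0.036,0.02,0,0,0,0.085],[0.024,0.036,0.02,0,0,0,0.085],[0.024,0.036,0.02,0,0,0,0.085],[0.0,0.0,0.02,0,0,0.01,0.085]]'
python3 -c "
from h import *
go(602,8,56,1.845)"
```

```text
time_s: 2.7
eef_pos: [578.6, -25.9, 140.9]
ee_rot: [-0.0, 0.604, 0.797, 0.0]
force: [-0.0, -0.8, -0.7]
grip_width: 0.997
grip_force: 0.0
t 2.7 shift [26.3 31.6 84.9] turn rz -0.001 tilt [0.0005 0.0007] F [-0.  -0.8 -0.7] w 0.997 0.0
```

```bash
python3 -m jog '[[0.026,0.031,0,0,0,0,0.085],[0,0,0,0,0,0,0.085],[0,0,0.03,0,0,0,0.085],[0,0,0.03,0,0,0,0.085],[0,0,0.024,0,0,0,0.085]]' >/dev/null&& python3 -m jog '[[0,0,0,0,0,0,0.04],[0,0,0,0,0,0,0.04],[0,0,0,0,0,0,0.04],[0,0,0,0,0,0,0.03],[0,0,0,0,0,0,0.03]]' 40
python3 -c "
from h import *
go(602,8,56,1.845)"
```

```text
time_s: 3.7
eef_pos: [600.8, 3.6, 59.7]
ee_rot: [0.001, 0.606, 0.796, 0.001]
force: [3.5, 0.5, 1.3]
grip_width: 0.352
grip_force: 1.6
t 3.7 shift [3.9 2.3 3.7] turn rz -0.0052 tilt [ 0.0034 -0.0004] F [3.5 0.5 1.3] w 0.352 1.5668923035264015
```

```bash
python3 -m jog '[[0,0.002,0.003,0,0,0.0,0.03],[0,0,0,0,0,0,0.024],[0,0,0,0,0,0,0.02],[0,0,0,0,0,0,0.015],[0,0,0,0,0,0,0.015]]' 40
python3 -c "
from h import *
go(602,8,56,1.845); print(sense()['wrist_torque'],R().T@sense()['force'])"
```

```text
time_s: 4.2
eef_pos: [604.5, 4.9, 55.9]
ee_rot: [0.003, 0.606, 0.796, 0.003]
force: [14.9, 4.9, -4.1]
grip_width: 0.243
grip_force: 39.2
t 4.2 shift [ 3.7 -1.6 -0.1] turn rz -0.0053 tilt [0.0079 0.0006] F [14.9  4.9 -4.1] w 0.243 39.238303899765015
[ 0.80167781 -2.34697021  0.12637767] [ 0.7659202  15.58197424  4.21444649]
```

```bash
python3 -m jog '[[0,0.002,0,0,0,0.0,0.015],[0,0,0,0,0,0,0.015]]' 60
python3 -c "
from h import *
go(602,8,56,1.845); print(sense()['wrist_torque'],R().T@sense()['force'])"
```

```text
time_s: 4.4
eef_pos: [604.6, 4.9, 56.0]
ee_rot: [0.001, 0.606, 0.796, 0.001]
force: [4.4, 2.0, 4.2]
grip_width: 0.238
grip_force: 58.8
t 4.4 shift [ 3.7 -1.7 -0.1] turn rz -0.0048 tilt [ 0.0025 -0.0001] F [4.4 2.  4.2] w 0.238 58.81195306777954
[ 0.24899216 -0.69066733  0.11173027] [ 0.71208893  4.7789164  -4.19920588]
```

```bash
python3 -m jog '[[0.002,0.0007,0,0,0,0,0.015],[0.002,0,0,0,0,0,0.015],[0.001,0,0,0,0,0,0.015]]'; python3 -m jog '[[0.002,0,0,0,0,0,0.015],[0.001,0,0,0,0,0,0.015]]'; python3 -m jog '[[0.002,0,0,0,0,0,0.015],[0.001,0,0,0,0,0,0.015]]'
python3 -c "
from h import *
go(602,8,56,1.845); print(sense()['wrist_torque'],R().T@sense()['force'])"
```

```text
time_s: 4.7
eef_pos: [603.9, 7.6, 56.0]
ee_rot: [0.002, 0.606, 0.796, -0.001]
force: [3.8, -12.0, 2.7]
grip_width: 0.239
grip_force: 58.7
time_s: 4.9
eef_pos: [603.2, 10.4, 56.0]
ee_rot: [0.002, 0.606, 0.796, -0.001]
force: [3.5, -12.6, 3.2]
grip_width: 0.233
grip_force: 58.7
time_s: 5.1
eef_pos: [602.3, 13.3, 56.0]
ee_rot: [0.002, 0.606, 0.796, -0.001]
force: [3.8, -11.3, 3.2]
grip_width: 0.237
grip_force: 58.7
t 5.1 shift [-5.  -1.7 -0. ] turn rz -0.0053 tilt [ 0.0026 -0.0038] F [  3.8 -11.3   3.2] w 0.237 58.71097147464752
[-1.75974613 -0.58539699  0.13404492] [-11.93285698   0.69835934  -3.17118149]
```

Moving smoothly at the 12 N drag; continuing until the hard stop.

```bash
for i in 1 2 3 4; do :; done; python3 -m jog '[[0.0015,0,0,0,0,0,0.015],[0.0015,0,0,0,0,0,0.015]]' | sed -n 2,4p; python3 -m jog '[[0.0015,0,0,0,0,0,0.015],[0.001,0,0,0,0,0,0.015]]'| sed -n 2,4p; python3 -m jog '[[0.001,0,0,0,0,0,0.015],[0.001,0,0,0,0,0,0.015]]'| sed -n 2,4p
```

```text
eef_pos: [601.6, 16.0, 56.0]
ee_rot: [0.002, 0.606, 0.796, -0.001]
force: [6.1, -18.6, 3.6]
eef_pos: [601.5, 16.1, 56.0]
ee_rot: [0.004, 0.606, 0.796, -0.002]
force: [6.6, -26.5, -0.4]
eef_pos: [601.6, 16.3, 56.0]
ee_rot: [0.005, 0.606, 0.795, -0.003]
force: [9.5, -38.0, -3.2]
```

```bash
python3 -m jog '[[-0.004,0,0,0,0,0,0.015],[-0.001,0,0,0,0,0,0.015]]' ; python3 -c "
from h import *
s=sense();print(s['eef_pos'],R().T@s['force'])
o=np.array([604.6,4.9]);d=np.array([-.271,.9626])
print((s['eef_pos'][:2]-o)@np.array([d[1],-d[0]]))
T=eyes.capture('top'); cv2.imwrite('pics/t1.png',cv2.resize(T[120:200,140:270,::-1],None,fx=6,fy=6,interpolation=cv2.INTER_CUBIC))"
```

```text
time_s: 5.9
eef_pos: [601.6, 15.9, 55.9]
ee_rot: [0.002, 0.606, 0.795, -0.0]
force: [2.0, -3.9, 4.8]
grip_width: 0.238
grip_force: 59.5
[601.57012729  15.9207262   55.91762561] [-4.26296682  0.90471367 -4.75364464]
0.0700613302428735
```

View pics/t1.png

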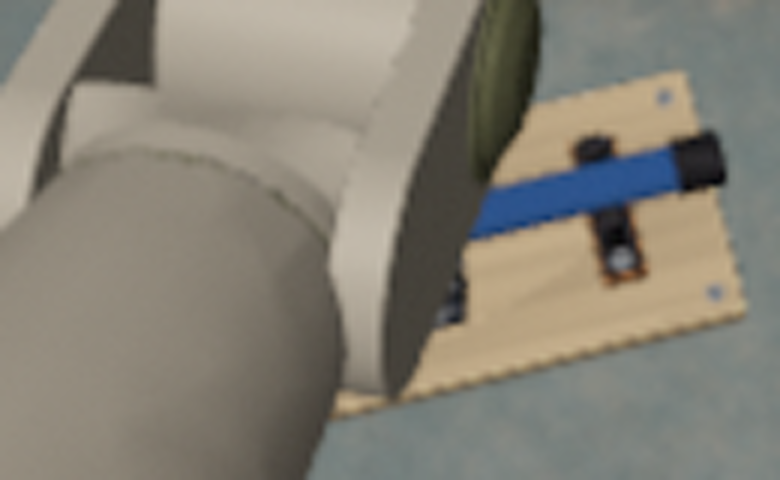

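```bash
python3 -m jog '[[0,0,0,0,0,0,0.08],[0,0,0,0,0,0,0.08],[0,0,0,0,0,0,0.08],[0,0,-0.03,0,0,0,0.08],[0,0,-0.04,0,0,0,0.08]]'; python3 -m jog '[[0,0,-0.04,0,0,0.1,0.05],[0,0,0,0,0,0.1,0.05],[0,0,0,0,0,0.1,0.05],[0,0,0,0,0,0.1,0.05],[0,0,0,0,0,0.08,0.05]]' >/dev/null;  python3 -c "
from h import *
go(611,-341,50,1.36)"
```

```text
time_s: 6.45
eef_pos: [599.4, 18.4, 124.2]
ee_rot: [-0.002, 0.606, 0.796, -0.001]
force: [0.0, 0.6, 0.3]
grip_width: 0.937
grip_force: 0.0
t 7.0 shift [-348.8   87.   114.9] turn rz -0.0038 tilt [-0.001   0.0003] F [ 0.8  0.5 -0.1] w 0.584 0.0
```

```bash
python3 -m jog '[[-0.045,0.011,0,0,0,0,0.05],[-0.045,0.011,0,0,0,0,0.05],[-0.045,0.011,0,0,0,0,0.05],[-0.045,0.011,0,0,0,0,0.05],[-0.045,0.011,0,0,0,0,0.05]]' >/dev/null; python3 -m jog '[[-0.045,0.011,0,0,0,0,0.05],[-0.045,0.011,0,0,0,0,0.05],[-0.034,0.010,0,0,0,0,0.05],[0,0,0.02,0,0,0,0.05],[0,0,0.0,0,0,0,0.05]]';  python3 -c "
from h import *
go(611,-341,50,1.36)
for n,b in(('top',(300,100,420,270)),('scene',(200,90,350,220))):
    im=eyes.capture(n)[b[1]:b[3],b[0]:b[2],::-1]; cv2.imwrite('pics/c1%s.png'%n,cv2.resize(im,None,fx=4,fy=4,interpolation=cv2.INTER_CUBIC))
"
```

```text
time_s: 7.95
eef_pos: [611.4, -341.3, 141.9]
ee_rot: [-0.003, 0.778, 0.628, -0.001]
force: [-0.2, 1.5, 0.1]
grip_width: 0.585
grip_force: 0.0
t 8.0 shift [-0.1  0.  91.9] turn rz -0.0014 tilt [-0.0047  0.004 ] F [-0.2  1.5  0.1] w 0.585 0.0
```

View pics/c1scene.png

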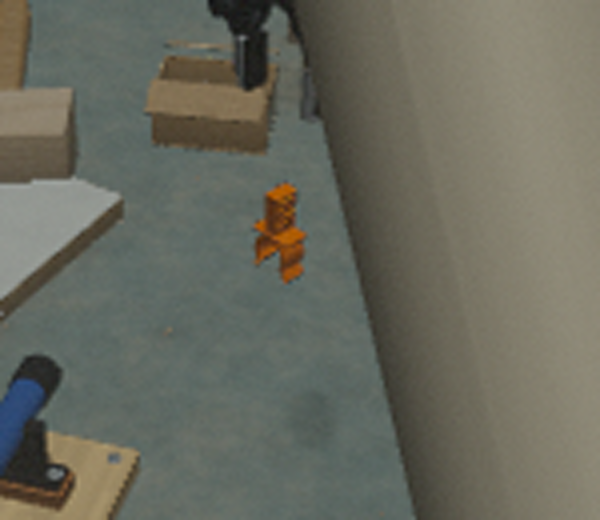

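The scene crop shows the clip undisturbed near (280,235), with fingertips at about (253,87) and (310,117) above it. I'll check that the ray at tip height agrees with the TCP.

```bash
python3 -c "
from h import *
a=onz('scene',(200+253/4,90+87/4),133);b=onz('scene',(200+310/4,90+117/4),133);print(a,b,(a+b)/2)
for n,b in(('scene',(250,130,290,170)),):
    m,s,c=blob(eyes.capture(n),(5,150,100),(20,255,255),b); print(s,c)
"; python3 -m jog '[[0,0,0.03,0,0,0,0.05],[0,0,0.03,0,0,0,0.05],[0,0,0.02,0,0,0,0.05],[0,0,0.0115,0,0,0,0.05],[0,0,0.0,0,0,0,0.05]]'
```

```text
[ 637.57892292 -347.41723043  133.        ] [ 587.48715819 -335.64541599  133.        ] [ 612.53304056 -341.53132321  133.        ]
[264 136  12  20 110] [269.90909091 146.55454545]
time_s: 8.6
eef_pos: [612.7, -340.7, 53.2]
ee_rot: [-0.001, 0.777, 0.629, -0.0]
force: [0.3, -0.6, -0.5]
grip_width: 0.581
grip_force: 0.0
```

```bash
python3 -m jog '[[0,0,0.0,0,0,0,0.03],[0,0,0.0,0,0,0,0.02],[0,0,0.0,0,0,0,0.015],[0,0,0,0,0,0,0.01],[0,0,0.0,0,0,0,0.005]]' 20;  python3 -m jog '[[0,0,0.0,0,0,0,0.005],[0,0,0.0,0,0,0,0.005]]' 40; python3 -c "
from h import *
go(611,-341,50,1.36)"
```

```text
time_s: 9.1
eef_pos: [613.1, -341.8, 54.8]
ee_rot: [0.001, 0.778, 0.629, 0.0]
force: [0.5, -0.2, 5.2]
grip_width: 0.133
grip_force: 23.6
time_s: 9.3
eef_pos: [613.1, -341.8, 54.8]
ee_rot: [0.001, 0.778, 0.629, 0.0]
force: [-0.3, 0.4, 5.9]
grip_width: 0.127
grip_force: 44.5
t 9.3 shift [ 0.3 -2.2  4.8] turn rz -0.0002 tilt [ 0.0014 -0.001 ] F [-0.3  0.4  5.9] w 0.127 44.49015140533447
```

```bash
python3 -m jog '[[0,0,-0.02,0,0,0,0.005],[0,0,-0.03,0,0,0,0.005],[0,0,-0.04,0,0,-0.12,0.005],[0,0,-0.04,0,0,-0.12,0.005],[0,0,0.0,0,0,-0.12,0.005]]' 60;  python3 -m jog '[[0,0,0.0,0,0,-0.12,0.005],[0,0,0.0,0,0,0,0.005]]';  python3 -c "
from h import *
go(578.5,97.5,175,1.845)
for n,b in(('top',(290,90,440,230)),('scene',(220,60,340,180))):
    im=eyes.capture(n); cv2.imwrite('pics/raw_%s.png'%n,im[:,:,::-1]); im=im[b[1]:b[3],b[0]:b[2],::-1]; cv2.imwrite('pics/c2%s.png'%n,cv2.resize(im,None,fx=4,fy=4,interpolation=cv2.INTER_CUBIC))
"
```

```text
time_s: 9.8
eef_pos: [614.1, -342.6, 190.5]
ee_rot: [0.005, 0.651, 0.759, 0.0]
force: [-0.2, -0.3, -0.7]
grip_width: 0.125
grip_force: 62.2
time_s: 10.0
eef_pos: [612.5, -341.4, 183.5]
ee_rot: [-0.0, 0.606, 0.796, -0.0]
force: [0.2, 0.3, -0.9]
grip_width: 0.124
grip_force: 62.2
t 10.0 shift [432.1  84.3   8.7] turn rz -0.0042 tilt [-0.0006  0.0004] F [ 0.2  0.3 -0.9] w 0.124 62.23861813545227
```

View pics/c2scene.png

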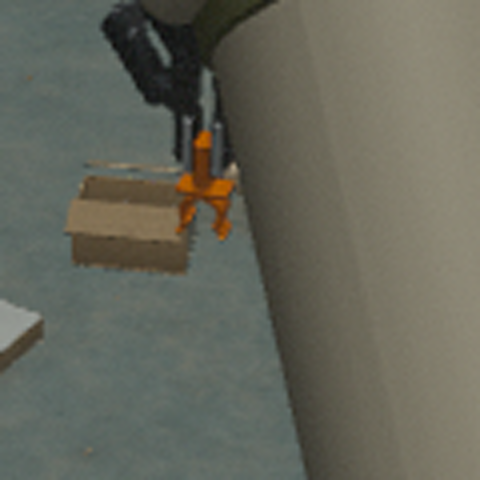

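The clip hangs square in the fingers, tab at (203,150) and feet at (185,232) and (225,237) in the crop. I'll carry it over the gap.

```bash
python3 -m jog '[[0.048,0.009,0,0,0,0,0.005],[0.048,0.009,0,0,0,0,0.005],[0.048,0.009,0,0,0,0,0.005],[0.048,0.009,0,0,0,0,0.005],[0.048,0.009,0,0,0,0,0.005]]' >/dev/null;  python3 -m jog '[[0.048,0.01,0,0,0,0,0.005],[0.048,0.01,0,0,0,0,0.005],[0.048,0.01,0,0,0,0,0.005],[0.048,0.01,0,0,0,-0.004,0.005],[0,0,0,0,0,0,0.005]]' >/dev/null;  python3 -m jog '[[0,0,0,0,0,0,0.005],[0,0,0,0,0,0,0.005]]';python3 -c "
from h import *
go(578.5,97.5,135,1.845)
for n,b in(('top',(140,110,280,210)),('scene',(120,180,260,310))):
    im=eyes.capture(n); cv2.imwrite('pics/raw2_%s.png'%n,im[:,:,::-1]); im=im[b[1]:b[3],b[0]:b[2],::-1]; cv2.imwrite('pics/c3%s.png'%n,cv2.resize(im,None,fx=4,fy=4,interpolation=cv2.INTER_CUBIC))
"
```

```text
time_s: 11.3
eef_pos: [580.0, 96.6, 183.7]
ee_rot: [-0.0, 0.605, 0.796, -0.0]
force: [0.5, -0.2, -1.1]
grip_width: 0.126
grip_force: 62.2
t 11.3 shift [ 1.2 -1.2 48.7] turn rz -0.0034 tilt [-0.0002 -0.0003] F [ 0.5 -0.2 -1.1] w 0.126 62.18042492866516
```

View pics/c3scene.png

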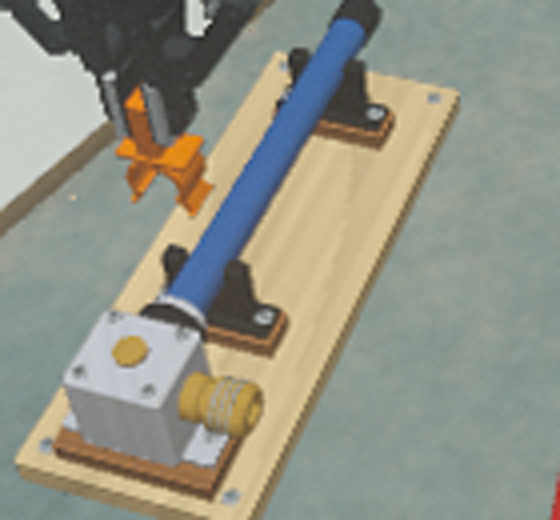

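```bash
python3 -m jog '[[0.0012,-0.0012,0.025,0,0,-0.003,0.005],[0,0,0.02,0,0,0,0.005],[0,0,0.01,0,0,0,0.005],[0,0,0,0,0,0,0.005],[0,0,0,0,0,0,0.005]]'; python3 -m jog '[[0,0,0.002,0,0,0,0.005],[0,0,0.002,0,0,0,0.005],[0,0,0,0,0,0,0.005]]';python3 -c "
from h import *
go(578.5,97.5,135,1.845)
for n in('top','scene'): cv2.imwrite('pics/raw3_%s.png'%n,eyes.capture(n)[:,:,::-1])
a=cv2.imread('pics/raw3_scene.png')[225:300,130:205];cv2.imwrite('pics/c4.png',cv2.resize(a,None,fx=7,fy=7,interpolation=cv2.INTER_CUBIC))"
```

```text
time_s: 11.9
eef_pos: [578.9, 98.0, 129.6]
ee_rot: [0.0, 0.603, 0.797, 0.0]
force: [0.6, -0.5, 0.7]
grip_width: 0.125
grip_force: 62.3
time_s: 12.2
eef_pos: [578.8, 98.4, 125.5]
ee_rot: [0.001, 0.603, 0.798, 0.0]
force: [-0.4, -0.5, 2.8]
grip_width: 0.131
grip_force: 62.9
t 12.2 shift [-0.8 -0.5 -9.5] turn rz 0.0019 tilt [ 0.0017 -0.0001] F [-0.4 -0.5  2.8] w 0.131 62.884533405303955
```

View pics/c4.png

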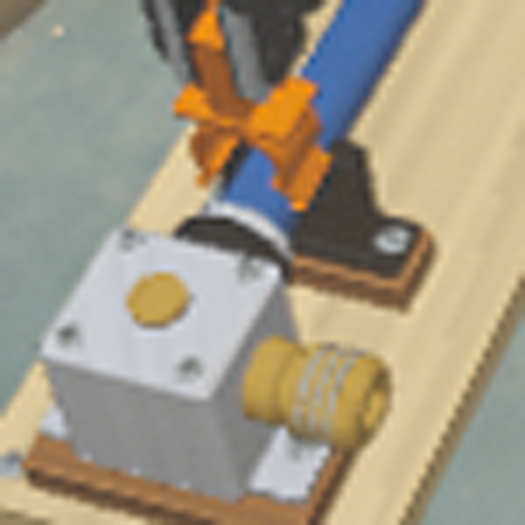

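The crop shows the clip over the pipe, with some blue visible between its front end and the collar at (265,195). The light upward force suggests a foot on the saddle cheek. I'll lift, move towards the collar and feel again.

```bash
python3 -m jog '[[0,0,-0.003,0,0,0,0.005],[0.002,0,0,0,0,0,0.005],[0,0,0.003,0,0,0,0.005],[0,0,0,0,0,0,0.005]]'; python3 -m jog '[[0,0,0.0015,0,0,0,0.005],[0,0,0,0,0,0,0.005]]';python3 -c "
from h import *
s=sense();print(R().T@s['force'],s['wrist_torque'])
go(578.5,97.5,135,1.845)"
```

```text
time_s: 12.7
eef_pos: [577.4, 100.4, 124.1]
ee_rot: [-0.001, 0.603, 0.798, -0.0]
force: [-0.6, 0.3, -0.2]
grip_width: 0.126
grip_force: 62.3
time_s: 12.9
eef_pos: [577.7, 100.3, 122.9]
ee_rot: [-0.0, 0.603, 0.798, -0.0]
force: [-0.4, -0.3, -0.2]
grip_width: 0.123
grip_force: 62.3
[-0.14699586 -0.4234345   0.21008663] [-0.04488978  0.02855259  0.10537536]
t 12.9 shift [ -2.9   0.  -12.1] turn rz 0.0018 tilt [-0.0006  0.    ] F [-0.4 -0.3 -0.2] w 0.123 62.31382727622986
```

```bash
q(){ sed -n '2p;4p'; }; python3 -m jog '[[0,0,0.002,0,0,0,0.005],[0.0005,0,0,0,0,0,0.005],[0,0,0,0,0,0,0.005]]'|q; for i in a; do :; done
python3 -m jog '[[0.0007,0,0,0,0,0,0.005],[0,0,0,0,0,0,0.005]]'|q;python3 -m jog '[[0.0007,0,0,0,0,0,0.005],[0,0,0,0,0,0,0.005]]'|q;python3 -m jog '[[0.0007,0,0,0,0,0,0.005],[0,0,0,0,0,0,0.005]]'|q;python3 -m jog '[[0.0007,0,0,0,0,0,0.005],[0,0,0,0,0,0,0.005]]'|q
```

```text
eef_pos: [577.7, 100.8, 121.3]
force: [0.2, 0.2, -0.6]
eef_pos: [577.5, 101.5, 121.4]
force: [-0.0, 0.2, -1.0]
eef_pos: [577.3, 102.2, 121.3]
force: [-0.3, 0.4, -1.2]
eef_pos: [577.1, 102.9, 121.3]
force: [-0.8, -0.2, -0.8]
eef_pos: [576.9, 103.6, 121.3]
force: [-0.2, -0.4, -1.0]
```

```bash
q(){ sed -n '2p;4p'; }; 
python3 -m jog '[[0.0007,0,0,0,0,0,0.005],[0,0,0,0,0,0,0.005]]'|q;python3 -m jog '[[0.0007,0,0,0,0,0,0.005],[0,0,0,0,0,0,0.005]]'|q;python3 -m jog '[[0.0007,0,0,0,0,0,0.005],[0,0,0,0,0,0,0.005]]'|q
```

```text
eef_pos: [576.7, 104.2, 121.3]
force: [-0.6, -0.3, -0.7]
eef_pos: [576.5, 104.9, 121.3]
force: [-1.0, 0.3, -0.7]
eef_pos: [576.4, 105.3, 121.4]
force: [-0.0, -2.1, 0.3]
```

```bash
q(){ sed -n '2p;4p'; }; 
python3 -m jog '[[0.0005,0,0,0,0,0,0.005],[0,0,0,0,0,0,0.005]]'|q;
python3 -m jog '[[-0.0045,0,0,0,0,0,0.005],[0,0,0,0,0,0,0.005]]'|q;python3 -m jog '[[-0.0007,0,0,0,0,0,0.005],[0,0,0,0,0,0,0.005]]'|q;python3 -m jog '[[-0.0007,0,0,0,0,0,0.005],[0,0,0,0,0,0,0.005]]'|q;python3 -m jog '[[-0.0007,0,0,0,0,0,0.005],[0,0,0,0,0,0,0.005]]'|q
```

```text
eef_pos: [576.4, 105.9, 121.5]
force: [0.5, -3.2, 1.0]
eef_pos: [577.4, 101.4, 121.1]
force: [-0.2, -0.0, -1.0]
eef_pos: [577.6, 101.0, 121.1]
force: [-0.8, 0.5, -0.7]
eef_pos: [577.8, 100.3, 121.3]
force: [-0.2, -0.6, -0.3]
eef_pos: [577.9, 99.8, 121.3]
force: [-1.3, 1.0, -0.5]
```

```bash
q(){ sed -n '2p;4p'; }; 
python3 -m jog '[[-0.0007,0,0,0,0,0,0.005],[0,0,0,0,0,0,0.005]]'|q;python3 -m jog '[[-0.0007,0,0,0,0,0,0.005],[0,0,0,0,0,0,0.005]]'|q;python3 -m jog '[[-0.0007,0,0,0,0,0,0.005],[0,0,0,0,0,0,0.005]]'|q
```

```text
eef_pos: [578.0, 99.4, 121.3]
force: [-1.1, 4.3, 0.6]
eef_pos: [578.1, 99.1, 121.3]
force: [-1.2, 7.1, 0.8]
eef_pos: [578.2, 98.8, 121.3]
force: [-2.9, 7.8, 0.4]
```

```bash
q(){ sed -n '2p;4p'; }; 
python3 -m jog '[[0.0036,0,0,0,0,0,0.005],[0,0,0,0,0,0,0.005]]'|q;python3 -m jog '[[0,0,0.001,0,0,0,0.005],[0,0,0.001,0,0,0,0.005],[0,0,0,0,0,0,0.005]]'|q;python3 -m jog '[[0,0,0.001,0,0,0,0.005],[0,0,0,0,0,0,0.005]]'|q
python3 -c "
from h import *
go(577.5,101.3,118,1.8475)
from h import *
im=eyes.capture('scene');m,s,c=blob(im,(5,150,100),(20,255,255),(130,180,220,290));print(s,c)
im=eyes.capture('top');m,s,c=blob(im,(5,150,100),(20,255,255),(130,120,230,220));print(s,c)"
```

```text
eef_pos: [577.7, 101.0, 121.3]
force: [0.5, -0.4, -0.3]
eef_pos: [577.6, 100.8, 119.1]
force: [0.3, 1.0, 0.1]
eef_pos: [577.6, 101.0, 118.2]
force: [0.5, 0.1, -1.0]
t 16.9 shift [0.3 0.  0.2] turn rz -0.0008 tilt [-0.0002 -0.0001] F [ 0.5  0.1 -1. ] w 0.125 62.181183099746704
[155 229  23  30 258] [165.72093023 245.35271318]
[177 164   6   8  31] [178.93548387 168.16129032]
```

```bash
q(){ sed -n '2p;4p'; }; 
python3 -m jog '[[-0.0008,0,0,0,0,0,0.005],[0,0,0,0,0,0,0.005]]'|q;python3 -m jog '[[-0.0005,0,0,0,0,0,0.005],[0,0,0,0,0,0,0.005]]'|q;echo; python3 -m jog '[[0.0033,0,0,0,0,0,0.005],[0,0,0,0,0,0,0.005]]'|q;python3 -m jog '[[0.0006,0,0,0,0,0,0.005],[0,0,0,0,0,0,0.005]]'|q;python3 -m jog '[[0.0006,0,0,0,0,0,0.005],[0,0,0,0,0,0,0.005]]'|q
```

```text
eef_pos: [577.9, 100.2, 118.3]
force: [0.8, -0.2, -0.1]
eef_pos: [577.9, 99.9, 118.3]
force: [0.2, 0.3, -0.9]

eef_pos: [576.9, 103.3, 118.3]
force: [0.7, -0.8, -1.0]
eef_pos: [576.9, 103.6, 118.3]
force: [-0.1, 0.1, -0.6]
eef_pos: [576.8, 104.0, 118.3]
force: [0.2, -1.1, -0.7]
```

```bash
q(){ sed -n '2p;4p'; }; 
python3 -m jog '[[-0.0023,0,0,0,0,0,0.005],[0,0,0,0,0,0,0.005]]'|q;python3 -m jog '[[0,0,0.001,0,0,0,0.005],[0,0,0,0,0,0,0.005]]'|q;python3 -m jog '[[0,0,0.001,0,0,0,0.005],[0,0,0,0,0,0,0.005]]'|q;python3 -m jog '[[0,0,0.001,0,0,0,0.005],[0,0,0,0,0,0,0.005]]'|q
```

```text
eef_pos: [577.4, 101.7, 118.3]
force: [-0.6, -0.6, -0.1]
eef_pos: [577.4, 101.9, 117.5]
force: [-0.4, -1.0, 1.4]
eef_pos: [577.6, 101.9, 117.0]
force: [-1.8, -0.3, 6.0]
eef_pos: [577.9, 102.0, 116.6]
force: [-1.0, -1.2, 9.3]
```

```bash
q(){ sed -n '2p;4p'; }; 
python3 -m jog '[[0,0,0.001,0,0,0,0.005],[0,0,0,0,0,0,0.005]]'|q;python3 -m jog '[[0,0,0.001,0,0,0,0.005],[0,0,0,0,0,0,0.005]]'|q
```

```text
eef_pos: [578.1, 102.0, 115.9]
force: [-2.0, 0.1, 11.3]
eef_pos: [578.2, 102.0, 115.0]
force: [-2.2, 0.4, 11.7]
```

```bash
python3 -c "
from h import *
s=sense();print(R().T@s['force'],s['wrist_torque'],s['grip_force']);go(577.4,101.9,115,1.8475)"
```

```text
[  0.93172637  -1.99227531 -11.74251455] [-0.04629462  0.39677     0.03660212] 64.02882099151611
t 19.2 shift [ 0.1 -0.8 -0. ] turn rz -0.0006 tilt [ 0.003  -0.0001] F [-2.2  0.4 11.7] w 0.122 64.02882099151611
```

```bash
q(){ sed -n '2p;4p'; }; 
python3 -m jog '[[0,-0.0004,0.001,0,0,0,0.005],[0,0,0,0,0,0,0.005]]'|q;python3 -m jog '[[0,0,0.001,0,0,0,0.005],[0,0,0,0,0,0,0.005]]'|q;python3 -m jog '[[0,0,0.001,0,0,0,0.005],[0,0,0,0,0,0,0.005]]'|q
```

```text
eef_pos: [577.9, 101.9, 114.0]
force: [-0.1, -0.0, 11.5]
eef_pos: [577.8, 101.8, 112.8]
force: [-1.2, -0.9, 9.2]
eef_pos: [577.7, 101.8, 111.6]
force: [-1.0, 0.2, 9.2]
```

```bash
q(){ sed -n '2p;4p'; }; 
python3 -m jog '[[0,0,0.001,0,0,0,0.005],[0,0,0.001,0,0,0,0.005]]'|q;python3 -m jog '[[0,0,0.001,0,0,0,0.005],[0,0,0.001,0,0,0,0.005]]'|q;python3 -m jog '[[0,0,0.001,0,0,0,0.005],[0,0,0.001,0,0,0,0.005]]'|q
```

```text
eef_pos: [577.7, 101.8, 109.6]
force: [-0.7, -0.6, 7.2]
eef_pos: [577.5, 101.9, 107.1]
force: [-0.9, -1.1, 3.9]
eef_pos: [577.1, 101.9, 104.3]
force: [1.0, -0.1, 1.1]
```

```bash
q(){ sed -n '2p;4p'; }; 
python3 -m jog '[[0,0,0.001,0,0,0,0.005],[0,0,0,0,0,0,0.005]]'|q;python3 -m jog '[[0,0,0.001,0,0,0,0.005],[0,0,0,0,0,0,0.005]]'|q;python3 -m jog '[[0,0,0.0008,0,0,0,0.005],[0,0,0,0,0,0,0.005]]'|q
```

```text
eef_pos: [576.8, 101.9, 102.7]
force: [1.3, -0.1, -2.4]
eef_pos: [576.8, 101.9, 101.9]
force: [1.9, 0.2, -3.4]
eef_pos: [576.9, 101.9, 101.3]
force: [0.9, 0.2, -2.8]
```

```bash
q(){ sed -n '2p;4p'; }; 
python3 -m jog '[[0,0,0.0008,0,0,0,0.005],[0,0,0,0,0,0,0.005]]'|q;python3 -m jog '[[0,0,0.0008,0,0,0,0.005],[0,0,0,0,0,0,0.005]]'|q;python3 -m jog '[[0,0,0.0008,0,0,0,0.005],[0,0,0,0,0,0,0.005]]'|q
```

```text
eef_pos: [577.0, 101.9, 101.1]
force: [-1.4, 1.4, 3.9]
eef_pos: [577.1, 101.9, 101.0]
force: [-3.8, -0.6, 9.0]
eef_pos: [577.2, 101.9, 100.9]
force: [-5.5, 0.6, 14.6]
```

The crown has met the pipe hard after about 16.6 mm of travel, with the pull-in felt before it. I'll relieve the press and release.

```bash
python3 -m jog '[[0,0,-0.002,0,0,0,0.005],[0,0,0,0,0,0,0.005]]' 20|sed -n '2p;4p'; python3 -m jog '[[0,0,0,0,0,0,0.03],[0,0,0,0,0,0,0.04],[0,0,0,0,0,0,0.04],[0,0,-0.01,0,0,0,0.04],[0,0,-0.02,0,0,0,0.04]]'; python3 -m jog '[[0,0,-0.04,0,0,0,0.04],[0,0,-0.04,0,0,0,0.04],[-0.04,0,0,0,0,0,0.04],[-0.045,0,0,0,0,0,0.04],[-0.045,0,0,0,0,0,0.04]]' >/dev/null; python3 -m jog '[[-0.045,0,0,0,0,0,0.04],[-0.045,0,0,0,0,0,0.04],[-0.045,0,0,0,0,0,0.04],[-0.045,0,0,0,0,0,0.04],[0,0,0,0,0,0,0.04]]';python3 -c "
from h import *
for n,b in(('scene',(130,180,240,300)),('top',(130,120,240,210))):
    im=eyes.capture(n);m,s,c=blob(im,(5,150,100),(20,255,255),b);print(n,s,c);cv2.imwrite('pics/end_%s.png'%n,im[:,:,::-1])
    T=im if n=='top' else S if 0 else im
    if n=='scene': cs=c
p,e=tri(cs,c);o=np.array([594.8,32.6]);w=p[:2]-o;d=np.array([-.271,.9626]);print(p,e,'board y',w@d,'off pipe',(p[:2]-[601.6,15.9])@[d[1],-d[0]])
"
```

```text
eef_pos: [576.9, 101.9, 101.1]
force: [-0.9, 0.2, 1.0]
time_s: 22.3
eef_pos: [576.4, 101.8, 130.8]
ee_rot: [-0.001, 0.603, 0.798, -0.001]
force: [-0.3, -0.4, 0.1]
grip_width: 0.469
grip_force: 0.0
time_s: 23.3
eef_pos: [661.4, -201.9, 210.6]
ee_rot: [0.0, 0.605, 0.796, -0.0]
force: [-0.1, 0.4, -1.2]
grip_width: 0.468
grip_force: 0.0
scene [157 234  22  31 275] [167.63636364 247.92727273]
top [169 158  15  16 127] [176.22047244 165.33858268]
[574.87140496  99.62824081  78.39236041] 0.40195244548376474 board y 69.92203386508221 off pipe -3.0385923295085893
```

```bash
python3 -c "
from rig import finish_job
print(finish_job())"
```

```text
the job is handed in; nothing more can be done
None
```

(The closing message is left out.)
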